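# Find which way the salt canister's cap unlocks and hold it lifted off

## Robot

A 6-joint arm with a two-finger parallel gripper is mounted at the origin on the work surface. World frame = base frame: x ahead of the robot, y to its left, z up, the work surface at z = 0. Lengths are in m, angles in rad, forces in N, time in s.
With the tool pointing down it reaches from about 0.3 to 0.775 m from the base axis. Payload 14.6 kg.
Tool frame: the origin (TCP) lies midway between the tips of the shut fingers; the grasp point (between the pads) lies 19 mm behind it (grasp_offset is the distance from the TCP to the grasp point, in m); z points along the fingers, y is the line along which they close (so a half turn about z gives the same grasp; the last joint's range is limited). The gripper opens to 85 mm and grips with 20 to 120 N. Pads are 22 mm wide; open, the fingers measure 114 mm over their backs; the gripper's body (76 mm by 85 mm) begins 54 mm behind the grasp point. The pads swing forward as they close: fully open they stand 13 mm farther back than shut.
Start: joints at [-1.39, 0.3, 1.521, -0, 1.321, -0.067], TCP at [0.135, -0.533, 0.231] pointing down, gripper open.
Joint ranges: [-3.03, 3.03], [-0.79, 2.21], [0.23, 2.52], [-1.04, 4.18], [0, 3.07], [-2.55, 2.55]. Speed limits (rad/s): [2.22, 2.22, 2.57, 3.14, 3.14, 3.14].

## Interface

Orientations are given as a 3x3 rotation matrix whose columns are the frame's x, y, z axes.
In Python, from cell import sense, read_camera, hand_in, grasp_offset gives the robot as it stands.
- The arm moves only by the shell command python3 -m jog 'ROWS' [FORCE]. ROWS is JSON, a list of rows, each an object with "slide": the shift along the tool's x, y, z in cm, a list of three; "turn": the turn about the tool's z in degrees; "gripper": the gripper's target within -1 to 1 (fully open at 1, half-way at 0, shut at -1). In form: [{"slide": [tx, ty, tz], "turn": turn, "gripper": gripper}, ...]. A call has 1 to 20 rows; each row shifts and turns the commanded pose from where the row before left it, along the tool's axes as they then stand; what a row does not reach is not made up. A row lasts 1/8 s, in which the tool goes at most 62.5 mm and 10.7 degrees, less where a joint would pass 70% of its speed; a pose out of reach is approached as far as the arm can. A call is refused whole if a number of a shift passes 6.25 or a number of a turn 10.7, either way. A call with a gripper value outside its range is refused whole. The fingers move at their own pace and stop on an object; FORCE is the grip in N (left out, the last holds). Time passes only in rows, so rows that do not move let the fingers close. It gives the time, the measured TCP pose, the force, the opening and the grip force at its end, in the units of the state.
- sense(): the state, without advancing time (a new reading comes with each control period).
- read_camera(name): name is "side" or "top" or "wrist"; returns a dict with "frame" (420x560x3 uint8, red, green, blue), "intrinsics" (3x3 intrinsics, pixels), "R" (3x3) and "t" (3): a world point X has camera coordinates R X + t. Camera axes: x right, y down, z forward; pixel columns grow to the right and rows downward; lengths in m; the calibration is good to about 2 mm. A picture is of the moment at which its call begins. There is no depth.
- hand_in(): hands the job in; it is judged then, once.
The state is a dict: "t": time; "joints": joint angles; "qd": joint speeds; "joint_efforts": joint torques, N m; "ee_pos": TCP position; "tool_rot": TCP orientation; "force": force on the tool from outside, world axes, zero at the start; "moment": the same for the moment, N m; "gripper_width": opening from 0.0 (shut) to 1.0 (fully open); "finger_force": force on a finger pad.
Only numpy, scipy, OpenCV 4.12 (cv2) and the standard library are available. Lean on these libraries where they do the work, as an engineer would, in place of code of your own. Each camera call takes 0.05 s, during which the arm holds its last target. There are 200 camera calls.

## Task

The salt cellar needs a refill: take the black twist cap off the steel salt canister that is screwed down in its wooden stand. Nobody remembers which way this cap unlocks, so try turning it one way and, if it soon stops dead, turn it the other way by about a quarter turn, never dragging it off by force while it is still locked. Then lift it straight off and finish still holding it in the gripper, still, about 10 cm above where it sat, leaving the other things on the counter alone.

Things in the scene. Friction and masses are not known exactly. Their poses are not given: they have to be found in the camera images.
- cap_mid (a point): Centre of the black twist cap, half-way up, 145 mm above the counter while seated. A loose upright cylinder 46 mm high, 60 g or so: upper 26 mm a smooth knob 56 mm across, lower 20 mm a ribbed skirt about as wide. z up along its turning axis; x points along the red line on its top, which runs from near the middle to the rim. A grip of 10 to 20 N turns it.
- cap: The same cap; origin at the centre of its lower edge. A hidden twist lock holds it: the right way it turns freely, without rising, and lifts off once turned 60 to 120 deg from the start (best 80 to 90); the wrong way it stops dead within 20 deg, and fingers gripping at 15 N slip round it. Which way is right differs each time and cannot be seen. Over 90 N against the canister is forcing it.
- canister: Steel canister, 90 mm across, in a dark wooden stand 130 x 130 x 30 mm screwed to the counter: neither moves. Origin under the cap at the centre of the stand's underside, on the counter; z up. Its shoulder slopes in, 95 to 112 mm above the counter. A small red mark on the shoulder lies along its x axis; at the start the cap's red line points the same way within 2 deg.
- canister_mouth (a point): Centre of the canister's mouth, the top of its narrow neck, hidden under the cap, 142 mm above the counter. The cap's lower edge starts 10 mm above the canister's shoulder.
- cellar_mid (a point): Bystander: centre of the small glass salt cellar with a cork, 68 mm across, 78 mm high, loose on the counter.
- spoon_rest_mid (a point): Bystander: middle of the round bowl of the blue ceramic spoon rest, 110 mm across, 20 mm high, with a flat tab that reaches 93 mm from the middle; loose on the counter.
- tostonera_mid (a point): Bystander: middle of the wooden twin-paddle tostonera lying flat, 110 mm wide, 240 mm long (along its y axis), 34 mm high; loose on the counter.
There are look-alikes about, which are no part of the job. There is more than one size of the canister; the one meant has the size given above. Of the things that look like the cap, the smaller one is meant.

How it is judged:
By the outcome, as a careful person would: the job done as asked, in the order asked, and still so for the second after the job is handed in, while the arm keeps its last pose, push and grip.
It also fails if it takes over 42 s, if anything falls off the work surface, if the arm or the gripper's body presses on something with over 40 N, if the wrist force passes 120 N, or if a joint passes its speed limit or range.

## Working session

There is one attempt and no reset: what is moved stays moved. The work goes in short steps, Python scripts to look and compute and a shell command to move; the robot and the scene stay as the last step left them, time stands still between calls to the robot, and variables do not carry over. Pictures are saved under pics/ and viewed, at most 10 in all, crops included, and the job is handed in when it is done.

```bash
mkdir -p pics; ls
cat > h.py <<'E'
import numpy as np, cv2
from cell import sense, read_camera, hand_in, grasp_offset
def snap(name,fn):
    c=read_camera(name); cv2.imwrite('pics/'+fn,cv2.cvtColor(c['frame'],cv2.COLOR_RGB2BGR)); 
    np.savez('pics/'+fn+'.npz',**{k:np.array(c[k]) for k in('frame','intrinsics','R','t')}); return c
def load(fn): return np.load('pics/'+fn+'.npz')
def atz(c,u,v,z):
    d=c['R'].T@np.linalg.solve(c['intrinsics'],[u,v,1.]); o=-c['R'].T@c['t']
    return o+d*(z-o[2])/d[2]
def proj(c,X):
    p=c['intrinsics']@(c['R']@np.array(X)+c['t']); return p[:2]/p[2]
E
python3 - <<'E'
from h import *
for n in('top','side'):
    c=snap(n,n+'1.png'); print(n,-c['R'].T@c['t'],c['R'].round(2).tolist())
a=cv2.imread('pics/top1.png');b=cv2.imread('pics/side1.png')
s=sense();print(grasp_offset,s['t'],s['tool_rot'],s['force'])
E
```

```text
pics
top [0.32844686 0.04894015 1.26535007] [[-0.11, -0.99, 0.0], [-0.97, 0.11, -0.2], [0.2, -0.02, -0.98]]
side [ 0.41202864 -0.66708167  0.58620309] [[0.98, -0.19, -0.02], [-0.13, -0.53, -0.84], [0.15, 0.82, -0.55]]
0.0187 0.1 [[ 9.69454235e-01  2.45272187e-01 -2.00888799e-04]
 [ 2.45272262e-01 -9.69453688e-01  1.03130168e-03]
 [ 5.81972310e-05 -1.04907223e-03 -9.99999448e-01]] [-0.21559441 -0.54041412  0.15000281]
```

View pics/top1.png

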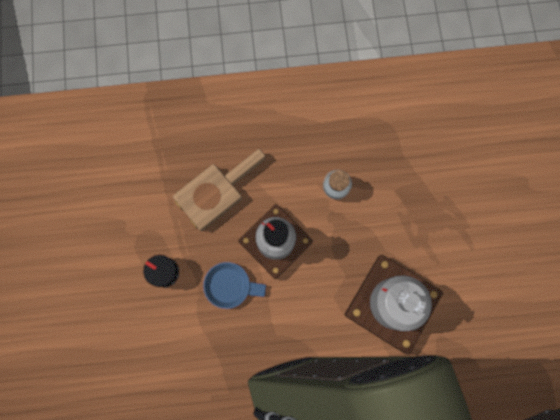

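View pics/side1.png

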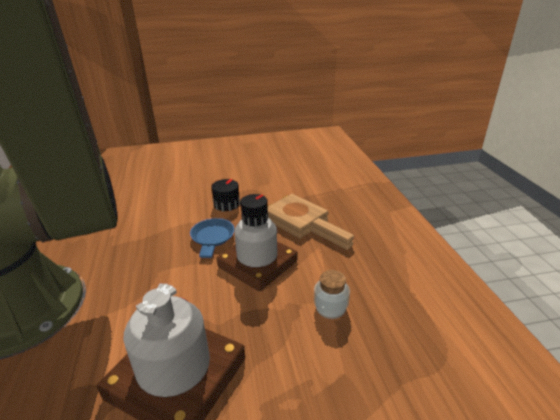

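Candidate caps in the top view are (276,233), on the small canister, and (161,270), larger and loose on the counter. Candidate canisters are (276,238), small with a stand of about 130 mm, and (402,302), larger and without a cap. The cap at (276,233) on the small canister fits. I'll check the sizes and confirm in a crop.

Run:
```python
from h import *
from scipy.optimize import least_squares
T=load('top1.png');S=load('side1.png')
for nm,c,(u,v),r in(('top',T,(276,233),22),('top big',T,(161,270),25),('side',S,(255,210),26)):
    f=c['frame'].astype(int); m=((f.max(2)<60)).astype(np.uint8)
    w=np.zeros_like(m); w[v-r:v+r,u-r:u+r]=1; m*=w
    n,l,st,ce=cv2.connectedComponentsWithStats(m); k=1+st[1:,4].argmax(); print(nm,st[k],ce[k])
    red=(f[...,0]>130)&(f[...,1]<60)&(f[...,2]<60)&(w>0); ys,xs=np.nonzero(red)
    pts=np.c_[xs,ys]; print('red',[atz(c,*p,.168).round(3)[:2].tolist() for p in (pts[ys.argmin()],pts[ys.argmax()])], pts.mean(0))
print('top-centre ray', atz(T,276,233,.168))
# stand corners at z=.03, canister estimates
for p in((278,205),(312,240),(276,278),(239,240)): print('corner',atz(T,*p,.03).round(3))
for p in((383,255),(442,293),(410,354),(346,309)): print('Bcorner',atz(T,*p,.03).round(3))
a=cv2.cvtColor(T['frame'][190:290,220:330],cv2.COLOR_RGB2BGR);b=cv2.cvtColor(S['frame'][170:290,190:320],cv2.COLOR_RGB2BGR)
cv2.imwrite('pics/crop1.png',np.hstack([cv2.resize(a,(396,360),interpolation=3),cv2.resize(b,(390,360),interpolation=3)]))
```

```text
top [264 220  24  26 463] [276.30669546 233.00215983]
red [[0.512, 0.042], [0.503, 0.034]] [269.78571429 225.85714286]
top big [144 256  35  31 791] [162.08343869 271.43742099]
red [[0.459, 0.301], [0.445, 0.289]] [150.40625 264.9375 ]
side [229 184  39  42 908] [248.54625551 206.57709251]
red [[0.509, 0.043], [0.501, 0.032]] [258.73333333 196.4       ]
top-centre ray [0.49098349 0.02480172 0.168     ]
corner [0.579 0.009 0.03 ]
corner [ 0.485 -0.062  0.03 ]
corner [0.405 0.033 0.03 ]
corner [0.504 0.111 0.03 ]
Bcorner [ 0.432 -0.224  0.03 ]
Bcorner [ 0.329 -0.348  0.03 ]
Bcorner [ 0.201 -0.252  0.03 ]
Bcorner [ 0.317 -0.12   0.03 ]
```

View pics/crop1.png

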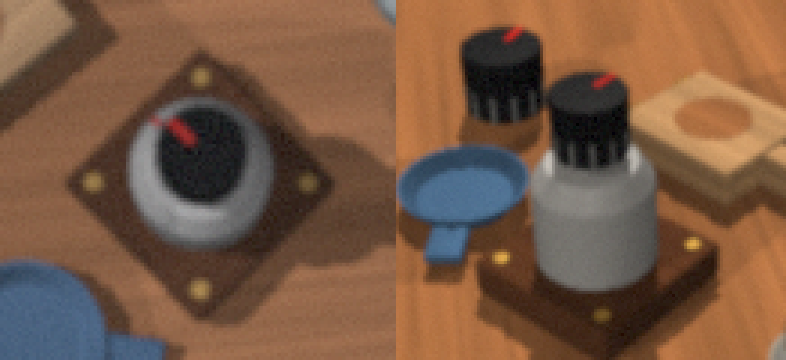

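The crop confirms it: the small canister, with its black cap in place, stands in the stand at (276,238), cap at (276,233). The larger cap lies loose on the counter at (161,270). I'll raise the tool and turn it first.

```bash
python3 -m jog '[{"slide":[0,0,-1.2],"turn":-10.3,"gripper":1},{"slide":[0,0,-1.2],"turn":-10.3,"gripper":1},{"slide":[0,0,-1.2],"turn":-10.3,"gripper":1},{"slide":[0,0,-1.2],"turn":-10.3,"gripper":1},{"slide":[0,0,-1.2],"turn":-10.3,"gripper":1},{"slide":[0,0,-1.2],"turn":-10.3,"gripper":1},{"slide":[0,0,-1.2],"turn":-10.3,"gripper":1},{"slide":[0,0,-1.2],"turn":-10.3,"gripper":1}]' 20
python3 - <<'E'
from h import *
s=sense();print(s['tool_rot'],s['joints']);print(s['tool_rot'].T@(np.array([.491,.024,.29])-s['ee_pos'])*100 if hasattr(s['tool_rot'],'T') else np.array(s['tool_rot']).T@(np.array([.491,.024,.29])-s['ee_pos'])*100)
E
```

```text
t: 1.1
ee_pos: [0.1349, -0.5331, 0.3273]
tool_rot: [[-0.121, 0.993, -0.0], [0.993, 0.121, 0.001], [0.001, -0.0, -1.0]]
force: [0.1, 0.4, -0.9]
gripper_width: 0.999
finger_force: 0.0
[[-1.20781794e-01  9.92679071e-01 -1.41828309e-04]
 [ 9.92678798e-01  1.20781866e-01  7.37728227e-04]
 [ 7.49457659e-04 -5.16858164e-05 -9.99999718e-01]] [-1.38962029e+00  2.46658211e-01  1.36795709e+00 -6.58438044e-06
  1.52772856e+00 -1.51069747e+00]
[50.99731663 42.08193967  3.76581476]
```

```bash
python3 -m jog '[{"slide":[4.25,3.5,0],"turn":0,"gripper":1},{"slide":[4.25,3.5,0],"turn":0,"gripper":1},{"slide":[4.25,3.5,0],"turn":0,"gripper":1},{"slide":[4.25,3.5,0],"turn":0,"gripper":1},{"slide":[4.25,3.5,0],"turn":0,"gripper":1},{"slide":[4.25,3.5,0],"turn":0,"gripper":1},{"slide":[4.25,3.5,0],"turn":0,"gripper":1},{"slide":[4.25,3.5,0],"turn":0,"gripper":1},{"slide":[4.25,3.5,0],"turn":0,"gripper":1},{"slide":[4.25,3.5,0],"turn":0,"gripper":1},{"slide":[4.25,3.5,0],"turn":0,"gripper":1},{"slide":[4.25,3.5,0],"turn":0,"gripper":1},{"slide":[0,0,3],"turn":0,"gripper":1},{"slide":[0,0,0],"turn":0,"gripper":1}]' 20
python3 - <<'E'
from h import *
s=sense();print(s['joints'].round(3),s['ee_pos'])
c=snap('wrist','w1.png'); print(proj(c,[.491,.024,.168]))
E
```

```text
t: 2.85
ee_pos: [0.4928, 0.022, 0.2954]
tool_rot: [[-0.116, 0.993, -0.004], [0.993, 0.116, 0.0], [0.001, -0.004, -1.0]]
force: [0.5, -0.5, 1.0]
gripper_width: 0.998
finger_force: 0.0
[-0.03   0.131  1.577 -0.     1.438 -0.146] [0.49281757 0.02204403 0.29536903]
[283.36970103 201.04243855]
```

View pics/w1.png

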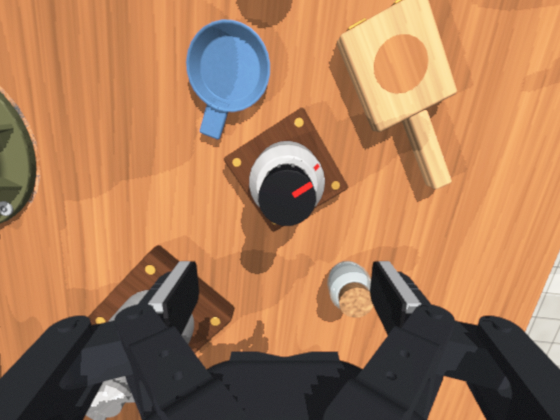

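The wrist view shows the cap at about (287,195), with its red line pointing up and to the right toward the red shoulder mark at (316,168). I'll refine the cap's position by fitting a cylinder silhouette.

```bash
cat >> h.py <<'E'
from scipy.optimize import least_squares
def capfit(c,g,z0=.122,win=50):
    f=c['frame'].astype(int); a=np.linspace(0,2*np.pi,72)
    u,v=proj(c,[g[0],g[1],z0+.03]).astype(int)
    m=(f.max(2)<60)|((f[...,0]>130)&(f[...,1]<60)); w=np.zeros_like(m); w[max(0,v-win):v+win,u-win:u+win]=1
    m=cv2.morphologyEx((m&w).astype(np.uint8),cv2.MORPH_CLOSE,np.ones((3,3)))
    n,l,st,ce=cv2.connectedComponentsWithStats(m); k=1+st[1:,4].argmax(); m=(l==k)
    def sil(p):
        P=np.array([proj(c,[p[0]+.028*np.cos(t),p[1]+.028*np.sin(t),z]) for z in(z0,z0+.046) for t in a])
        o=np.zeros(m.shape,np.uint8); cv2.fillConvexPoly(o,(cv2.convexHull(P.astype(np.float32))[:,0]*16).round().astype(int),1,shift=4); return o>0
    from scipy.optimize import minimize
    r=minimize(lambda p:np.sum(sil(np.array(p)/100)^m)+0.,np.array(g)*100,method='Nelder-Mead',options=dict(initial_simplex=(np.array(g)+np.array([[0,0],[.008,0],[0,.008]]))*100))
    return r.x/100,r.fun,m.sum()
E
python3 - <<'E'
from h import *
for n in('w1.png','top1.png','side1.png'):
    print(n,capfit(load(n),[.491,.024],win={'w':50,'t':22,'s':30}[n[0]]))
c=load('w1.png')
p,q=[np.array(atz(c,*x,.168)) for x in((293,195),(314,182))]; d=q-p; print('red deg',np.degrees(np.arctan2(d[1],d[0])),p,q)
E
```

```text
w1.png (array([0.49404288, 0.02585089]), np.float64(395.0), np.int64(2644))
top1.png (array([0.49637163, 0.02620462]), np.float64(132.0), np.int64(504))
side1.png (array([0.49277632, 0.0282996 ]), np.float64(649.0), np.int64(1227))
red deg 39.384169415485545 [0.49932084 0.03091725 0.168     ] [0.51713249 0.04553967 0.168     ]
```

```bash
python3 -m jog '[{"slide":[0.4,0.15,2.5],"turn":0,"gripper":1},{"slide":[0,0,3],"turn":0,"gripper":1},{"slide":[0,0,3],"turn":0,"gripper":1},{"slide":[0,0,3],"turn":0,"gripper":1},{"slide":[0,0,3],"turn":0,"gripper":1},{"slide":[0,0,2],"turn":0,"gripper":1},{"slide":[0,0,0],"turn":0,"gripper":1},{"slide":[0,0,0],"turn":0,"gripper":1}]' 20
python3 - <<'E'
from h import *
c=snap('wrist','w2.png'); print(capfit(c,[.494,.026],win=75), sense()['ee_pos'])
s=snap('side','s2.png')
a=cv2.cvtColor(s['frame'][130:270,180:340],cv2.COLOR_RGB2BGR)
b=cv2.cvtColor(c['frame'],cv2.COLOR_RGB2BGR)
cv2.imwrite('pics/c2.png',np.hstack([cv2.resize(a,(400,350)),cv2.resize(b,(400,350))]))
E
```

```text
t: 3.9
ee_pos: [0.4953, 0.0255, 0.1339]
tool_rot: [[-0.114, 0.993, 0.002], [0.993, 0.114, -0.0], [-0.0, 0.002, -1.0]]
force: [0.0, 0.2, 0.8]
gripper_width: 0.998
finger_force: 0.0
(array([0.4939512 , 0.02441997]), np.float64(1811.0), np.int64(14004)) [0.49525172 0.02557159 0.13383922]
```

View pics/c2.png

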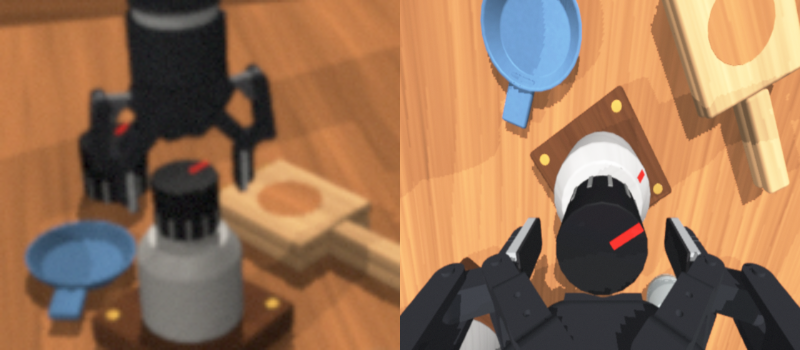

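The cap is centred between the open pads: the top disc is at about (602,247) in the composite, the left pad at (520,240) and the right pad at (682,240). Now I'll close gently.

```bash
python3 -m jog '[{"slide":[-0.1,-0.1,0.4],"turn":0,"gripper":1},{"slide":[0,0,0],"turn":0,"gripper":-0.2},{"slide":[0,0,0],"turn":0,"gripper":-0.2},{"slide":[0,0,0],"turn":0,"gripper":-0.2},{"slide":[0,0,0],"turn":0,"gripper":-0.2},{"slide":[0,0,0],"turn":0,"gripper":-0.2},{"slide":[0,0,0],"turn":0,"gripper":-0.2},{"slide":[0,0,0],"turn":0,"gripper":-0.2}]' 20
python3 - <<'E'
from h import *
s=sense(); print(s['moment'],s['force'],s['joints'][5])
E
```

```text
t: 5.0
ee_pos: [0.4937, 0.0247, 0.1285]
tool_rot: [[-0.115, 0.993, 0.0], [0.993, 0.115, -0.0], [-0.0, 0.0, -1.0]]
force: [-1.3, -1.2, 5.5]
gripper_width: 0.646
finger_force: 21.4
[-0.10846041  0.38894899 -0.01991779] [-1.27687796 -1.23261744  5.54475099] -0.13926107941284094
```

The grip is good. Trial turn of about +25° (clockwise seen from above).

```bash
python3 -m jog '[{"slide":[0,0,0],"turn":5,"gripper":-0.2},{"slide":[0,0,0],"turn":5,"gripper":-0.2},{"slide":[0,0,0],"turn":5,"gripper":-0.2},{"slide":[0,0,0],"turn":5,"gripper":-0.2},{"slide":[0,0,0],"turn":5,"gripper":-0.2},{"slide":[0,0,0],"turn":0,"gripper":-0.2}]' 20
python3 - <<'E'
from h import *
s=sense(); print(s['moment'],s['force'],s['joints'][5])
snap('wrist','w3.png')
E
```

```text
t: 5.75
ee_pos: [0.4919, 0.0248, 0.1283]
tool_rot: [[0.316, 0.949, -0.005], [0.949, -0.316, -0.0], [-0.002, -0.004, -1.0]]
force: [-19.6, -0.7, 16.2]
gripper_width: 0.652
finger_force: 22.8
[-0.04708027  3.09245978  0.4083227 ] [-19.58078644  -0.70257761  16.2211267 ] 0.2979058336397756
```

View pics/w3.png

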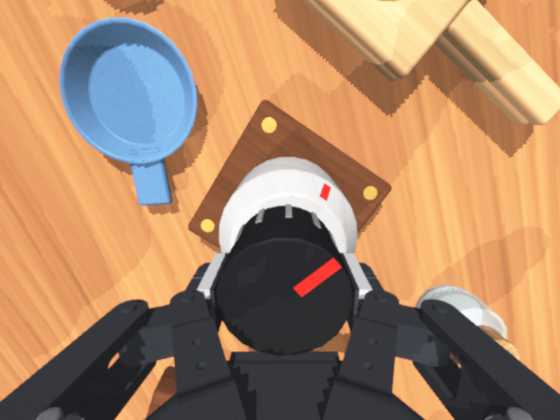

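```bash
cat >> h.py <<'E'
def redline(fn,z=.168,g=(.494,.025),ROI=.034):
    c=load(fn); f=c['frame'].astype(int); m=(f[...,0]>120)&(f[...,1]<80)&(f[...,2]<80)
    ys,xs=np.nonzero(m); P=np.array([atz(c,u,v,z)[:2] for u,v in zip(xs,ys)])
    k=np.linalg.norm(P-g,axis=1)<ROI; n,l=cv2.connectedComponents(m.astype(np.uint8)); L=l[ys,xs]
    b=np.bincount(L[k]).argmax(); P=P[L==b]; C=P.mean(0); w,V=np.linalg.eigh(np.cov((P-C).T)); d=V[:,1]; d=d*np.sign(d@(C-g))
    return np.degrees(np.arctan2(d[1],d[0])),C,len(P)
E
python3 - <<'E'
from h import *
for n in('w1.png','w2.png','w3.png'): print(n,redline(n))
E
```

```text
w1.png (np.float64(39.81196651762531), array([0.50674089, 0.03730885]), 146)
w2.png (np.float64(39.213982848094446), array([0.50707351, 0.03753739]), 611)
w3.png (np.float64(22.85048522663106), array([0.50869427, 0.03658548]), 696)
```

In the +25° trial the cap turned only 16° and then the pads slipped, so it stopped dead. That makes this the wrong way, and I'll reverse.

```bash
python3 -m jog '[{"slide":[0,0,0],"turn":-8,"gripper":-0.2},{"slide":[0,0,0],"turn":-8,"gripper":-0.2},{"slide":[0,0,0],"turn":-8,"gripper":-0.2},{"slide":[0,0,0],"turn":-8,"gripper":-0.2},{"slide":[0,0,0],"turn":-8,"gripper":-0.2},{"slide":[0,0,0],"turn":0,"gripper":-0.2}]' 20
python3 - <<'E'
from h import *
s=sense(); print(s['moment'],s['force'],s['joints'][5])
snap('wrist','w4.png');print(redline('w4.png'))
E
```

```text
t: 6.55
ee_pos: [0.4937, 0.0245, 0.1284]
tool_rot: [[-0.367, 0.93, 0.0], [0.93, 0.367, -0.0], [-0.0, -0.0, -1.0]]
force: [-2.1, -3.3, 4.2]
gripper_width: 0.649
finger_force: 21.6
[-0.66401528  0.34771052  0.03369034] [-2.0790176  -3.27137806  4.15118436] -0.4003398481172183
(np.float64(62.29750519761985), array([0.49938723, 0.04496346]), 684)
```

The cap follows freely this way: it is now 23° past its start. 62° more brings it to 85°.

```bash
python3 -m jog '[{"slide":[0,0,0],"turn":-8,"gripper":-0.2},{"slide":[0,0,0],"turn":-8,"gripper":-0.2},{"slide":[0,0,0],"turn":-8,"gripper":-0.2},{"slide":[0,0,0],"turn":-8,"gripper":-0.2},{"slide":[0,0,0],"turn":-8,"gripper":-0.2},{"slide":[0,0,0],"turn":-8,"gripper":-0.2},{"slide":[0,0,0],"turn":-8,"gripper":-0.2},{"slide":[0,0,0],"turn":-6,"gripper":-0.2},{"slide":[0,0,0],"turn":0,"gripper":-0.2}]' 20
python3 - <<'E'
from h import *
s=sense(); print(s['moment'],s['force'],s['joints'][5])
snap('wrist','w5.png');print(redline('w5.png'))
E
```

```text
t: 7.72
ee_pos: [0.4956, 0.0247, 0.129]
tool_rot: [[-0.994, 0.114, 0.005], [0.114, 0.994, 0.0], [-0.005, 0.001, -1.0]]
force: [11.7, -0.3, 0.7]
gripper_width: 0.647
finger_force: 21.5
[-0.06061339 -1.93563793 -0.03763902] [11.73091384 -0.34213089  0.68814416] -1.4812430237919418
(np.float64(124.40800596847139), array([0.48078755, 0.04049271]), 689)
```

The cap has turned 85.2°. Next a small lift with a force check.

```bash
python3 -m jog '[{"slide":[0,0,-0.3],"turn":0,"gripper":-0.2},{"slide":[0,0,-0.3],"turn":0,"gripper":-0.2},{"slide":[0,0,-0.3],"turn":0,"gripper":-0.2},{"slide":[0,0,0],"turn":0,"gripper":-0.2}]' 20
python3 - <<'E'
from h import *
snap('wrist','w6.png');print(redline('w6.png',.177))
E
```

```text
t: 8.28
ee_pos: [0.4951, 0.0251, 0.1375]
tool_rot: [[-0.993, 0.115, 0.004], [0.115, 0.993, 0.001], [-0.004, 0.001, -1.0]]
force: [9.8, 2.2, -1.2]
gripper_width: 0.648
finger_force: 24.9
(np.float64(124.18303841040102), array([0.48002164, 0.0408323 ]), 681)
```

It rises without resistance. Lift the rest of the way, to about 10 cm.

```bash
python3 -m jog '[{"slide":[0,0,-0.5],"turn":0,"gripper":-0.2},{"slide":[0,0,-0.5],"turn":0,"gripper":-0.2},{"slide":[0,0,-0.5],"turn":0,"gripper":-0.2},{"slide":[0,0,-0.9],"turn":0,"gripper":-0.2},{"slide":[0,0,-1.2],"turn":0,"gripper":-0.2},{"slide":[0,0,-1.4],"turn":0,"gripper":-0.2},{"slide":[0,0,-1.4],"turn":0,"gripper":-0.2},{"slide":[0,0,-1.2],"turn":0,"gripper":-0.2},{"slide":[0,0,-1],"turn":0,"gripper":-0.2},{"slide":[0,0,-0.5],"turn":0,"gripper":-0.2},{"slide":[0,0,0],"turn":0,"gripper":-0.2},{"slide":[0,0,0],"turn":0,"gripper":-0.2},{"slide":[0,0,0],"turn":0,"gripper":-0.2},{"slide":[0,0,0],"turn":0,"gripper":-0.2}]' 20
python3 - <<'E'
from h import *
snap('side','s7.png');c=snap('wrist','w7.png')
s=sense();print(abs(s['qd']).max())
E
```

```text
t: 10.07
ee_pos: [0.4936, 0.0247, 0.2281]
tool_rot: [[-0.994, 0.111, -0.0], [0.111, 0.994, 0.0], [0.0, -0.0, -1.0]]
force: [0.6, 0.1, -0.5]
gripper_width: 0.649
finger_force: 25.0
0.0014060291432160428
```

View pics/s7.png

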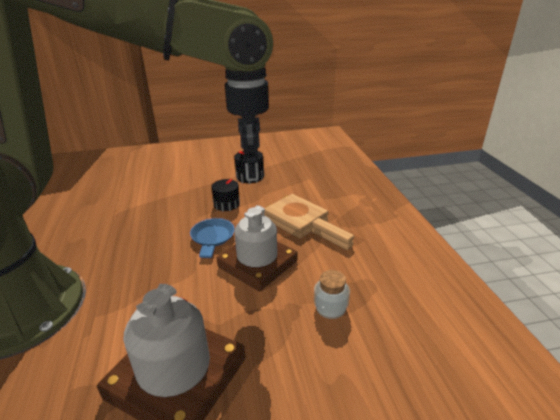

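The picture shows the bare neck of the small canister at (255,217) and the cap held in the gripper above it at (249,167). Everything else is where it was. The TCP rose 9.9 cm and the arm is still.

```bash
python3 -c "from cell import hand_in; print(hand_in())"
```

```text
the job is handed in; nothing more can be done
None
```

The cap is off and the job is handed in: it stopped dead clockwise after about 16°, so I turned it 85° counter-clockwise from the start and lifted it straight off, and the gripper holds it still about 10 cm above its seat.

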